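# Load the tube carrier and hold it balanced over the shaker

## Robot

A 6-joint arm with a two-finger parallel gripper is mounted at the origin on the work surface. World frame = base frame: x ahead of the robot, y to its left, z up, the work surface at z = 0. Lengths are in mm, angles in rad, forces in N, time in s.
With the tool pointing down it reaches from about 300 to 775 mm from the base axis. Payload 14.6 kg.
Tool frame: the origin (TCP) lies between the finger pads; the fingertips stand manip.tip_reach ahead of it and the grasp point (between the pads) lies 5 mm behind it (manip.tip_reach is the distance from the TCP to the fingertips, in mm); z points along the fingers, y is the line along which they close (so a half turn about z gives the same grasp; the last joint's range is limited). The gripper opens to 94 mm and grips with 3 to 60 N. Pads are 16 mm wide; open, the fingers measure 119 mm over their backs; the gripper's body (75 mm by 177 mm) begins 78 mm behind the grasp point.
Start: joints at [1.055, 0.3, 1.521, -0, 1.321, -0.067], TCP at [238.633, 495.524, 194.946] pointing down, gripper open.
Joint ranges: [-3.03, 3.03], [-0.79, 2.21], [0.23, 2.52], [-1.04, 4.18], [0, 3.07], [-2.55, 2.55]. Speed limits (rad/s): [2.22, 2.22, 2.57, 3.14, 3.14, 3.14].

## Interface

Orientations are given as [roll, pitch, yaw] about the fixed x, y, z axes, in that order (R = Rz(yaw) Ry(pitch) Rx(roll)).
In Python, from cell import manip gives the robot as it stands. The module is installed in compiled form; this text tells all that it offers.
- The arm moves only by the shell command python3 -m creep 'ROWS' [FORCE]. ROWS is JSON, a list of rows, each a list of 3 entries, a list of its own where there are three numbers: the opening, from -1 (shut) to 1 (fully open), then the shift along the tool's x, y, z in cm, then the turn about the tool's z in units of 5 degrees (1.0 is 5 degrees). In form: [[grip, [tx, ty, tz], roll], ...]. A call has 1 to 12 rows; each row is the pose to reach, as a shift and turn from the pose commanded when the call began, along the tool's axes at that moment; what a row does not reach only later rows make up. A row lasts 1/10 s, in which the tool goes at most 50 mm and 8.59 degrees, less where a joint would pass 70% of its speed; a pose out of reach is approached as far as the arm can. A call with a gripper value outside its range is refused whole. The fingers move at their own pace and stop on an object; FORCE is the grip in N (left out, the last holds). Time passes only in rows, so rows that repeat a pose let the fingers close. It gives the time, the measured TCP pose, the force, the opening and the grip force at its end, in the units of the state.
- manip.read_state(): the state, without advancing time (a new reading comes with each control period).
- manip.camera(name): name is "scene" or "top"; returns the picture (400x640x3 uint8, red, green, blue); there is no depth.
- manip.camera_params(name): a dict with "fovy" (degrees; the focal length in pixels is half the picture's height over the tangent of half this angle, whatever the lens; pixels are square), "cx", "cy" (the principal point, pixels), "origin" and "attitude" of the camera in the world. Camera axes: x right, y down, z forward; pixel columns grow to the right and rows downward; lengths in mm; the calibration is good to about 2 mm. A picture is of the moment at which its call begins. camera_params takes no time and is no camera call.
- manip.sign_off(): hands the job in; it is judged then, once.
The state is a dict: "clock": time; "joints": joint angles; "qd": joint speeds; "effort": joint torques, N m; "eef_pos": TCP position; "eef_rot": TCP orientation; "wrist_force": force on the tool from outside, world axes, zero at the start; "moment": the same for the moment, N m; "finger_gap": finger opening in mm; "finger_force": force on a finger pad.
Only numpy, scipy, OpenCV 4.12 (cv2) and the standard library are available. Lean on these libraries where they do the work, as an engineer would, in place of code of your own. Each camera call takes 0.05 s, during which the arm holds its last target. There are 200 camera calls.

## Task

Load the two blue-capped tubes into the large bores of the green carrier where it stands on the bench. Then lift the loaded carrier by its wire handle at its balance point, without letting it tip, and hold it level and still over the middle of the shaker platform, its long side parallel to the black clamp bars and its feet a few centimetres above them. Finish while still holding it there, so that the bars can be set to its width: do not rest it on the shaker, and leave the orange-capped tubes and the other small things on the bench alone.

Things in the scene. Friction and masses are not known exactly. Their poses are not given: they have to be found in the camera images.
- sample_a: blue-capped 50 ml conical tube, sealed, 80 to 110 g, upright in the foam rack. Body 29 mm across, the lowest 16 mm tapering to a blunt tip 10 mm across; cap 35 mm across, 15 mm high, its top 114 mm above the tip. Origin: centre of the tip, z up the tube. Easiest taken by the cap from above, closing across the rack's row
- sample_b: the second blue-capped tube, the same as sample_a
- foam_rack: white foam tube rack, fixed, 110 (x) x 206 (y) x 55 mm, 2 rows of 4 holes 33 mm wide, 48 mm apart, 45 mm deep. Origin: centre of its underside. The row at x = -24 mm (y = -72, -24, 24, 72) holds two blue-capped and two orange-capped tubes in any order, tips 10 mm above the bench; the other row is empty
- carrier: green two-tier tube carrier with wire handle, loose on the bench, 204 (x) x 105 (y) mm, 220 g; tops of tiers 66 and 13 mm up. Two 33 mm bores for 50 ml tubes near its +x end, four 17 mm bores at its -x end. Empty it balances 2 mm to -x of the middle; with both sample tubes in the large bores at x = 25 to 31, about 28 mm. Origin: centre of its underside (feet), z up
- handle (a point): middle of the carrier's handle: a round steel bar, 10 mm thick, straight along the carrier's x from -97 to +97 mm at y = 0, its axis 138 mm above the feet, an upright at each end. It passes 10 mm beside the caps of seated tubes (cap tops 119 mm above the feet): lower a tube in with the fingers closing along the carrier's x. Axes as the carrier's
- bore0 (a point): centre of the mouth of one large bore, in the top of the carrier's upper tier, at carrier x = 62, y = -28, z = 66 mm. Below it the lower tier has a 20 mm hole: a tube is seated when its cone rests in that, its tip about 5 mm above the carrier's feet
- bore1 (a point): centre of the mouth of the other large bore, at carrier x = 62, y = +28, z = 66 mm
- shaker: orbital shaker, off, fixed: white housing 280 mm wide (y), x from -155 (control panel) to +125 mm; platform 240 (x) x 280 (y) mm. Side plates at y = -137 and 137 mm carry two black rubber clamp bars, 14 mm thick, along the shaker's y at x = -78 and 78 mm; tops of plates and bars 142 mm above the bench. Origin: on the bench under the platform's middle
- deck (a point): middle of the shaker platform's upper face, 98 mm above the bench; the clamp bars' tops are 44 mm higher. Axes as the shaker's
- other_a: orange-capped tube, otherwise the same as the sample tubes, standing in the foam rack; not part of the job
- other_b: the second orange-capped tube, standing in the foam rack; not part of the job
- tape: roll of orange tape lying flat, 68 mm across, 19 high; bystander; origin: centre of its underside
- timer: white bench timer, 66 x 66 x 18 mm, lying; bystander; origin: centre of its underside
- well_plate: white 24-well plate, 85 x 127 (y) x 15 mm; bystander; origin: centre of its underside
Not all that is in view belongs to the job. Leave any yellow look-alike of the sample_b alone.

How it is judged:
By the outcome, as a careful person would: the job done as asked, in the order asked, and still so for the second after the job is handed in, while the arm keeps its last pose, push and grip.
It also fails if it takes over 72 s, if anything falls off the work surface, if the arm or the gripper's body presses on something with over 40 N, if the wrist force passes 120 N, or if a joint passes its speed limit or range.

## Working session

There is one attempt and no reset: what is moved stays moved. The work goes in short steps, Python scripts to look and compute and a shell command to move; the robot and the scene stay as the last step left them, time stands still between calls to the robot, and variables do not carry over. Pictures are saved under pics/ and viewed, at most 10 in all, crops included, and the job is handed in when it is done.

```bash
mkdir -p pics
python3 - <<'E'
from cell import manip
import cv2
for n in("scene","top"):
    im=manip.camera(n); cv2.imwrite(f"pics/{n}0.png",im[:,:,::-1]); print(n,manip.camera_params(n))
s=manip.read_state(); print(s, manip.tip_reach)
E
```

```text
scene {'fovy': 46.43096085179422, 'cx': 332.8487597764907, 'cy': 204.9839255149868, 'origin': array([1183.52443324, -715.57089345,  975.12095519]), 'attitude': array([-2.29500286,  0.00921703,  0.69694051])}
top {'fovy': 47.39993213479745, 'cx': 322.5535436779486, 'cy': 201.12921855937617, 'origin': array([ 468.2030956 ,    3.11227401, 1653.31343575]), 'attitude': array([-3.08056229, -0.00616886, -1.54103186])}
{'clock': 0.1, 'joints': array([ 1.05540903e+00,  3.00408910e-01,  1.52149428e+00,  2.63996105e-05,
        1.32068272e+00, -6.65928377e-02]), 'qd': array([ 0.00091808, -0.00239755, -0.00340475, -0.00047975, -0.00078293,
        0.00042893]), 'effort': array([ 2.60301116e-03, -5.32648480e+01, -3.53285193e+01,  7.10409461e-02,
        2.35182565e-02, -3.25620908e-05]), 'eef_pos': array([238.51236526, 495.33614332, 194.45716256]), 'eef_rot': array([-3.14060331e+00, -9.16095252e-05,  2.69279160e+00]), 'wrist_force': array([-0.67446702,  0.17407202, -0.3778852 ]), 'moment': array([-0.0002263 , -0.00735448,  0.03262239]), 'finger_force': 0.0, 'finger_gap': 93.8934091702823} 14.0
```

View pics/scene0.png

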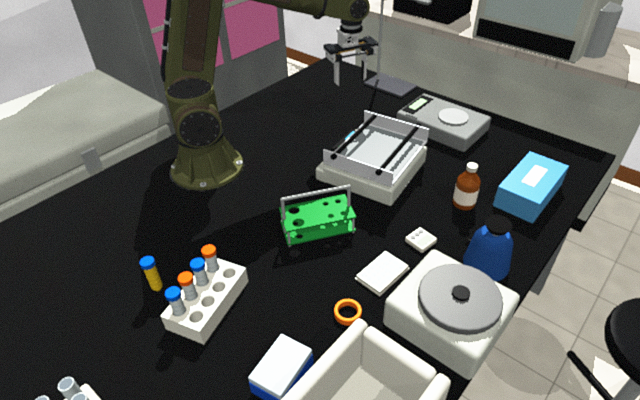

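View pics/top0.png

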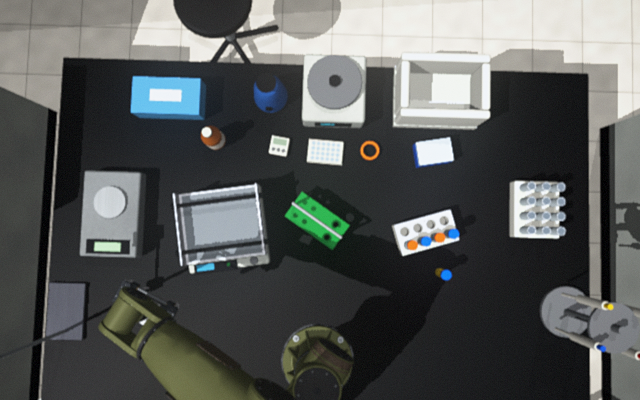

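Blue caps in the top view are at (425,240) and (453,234) in the rack, plus (445,274), which stands outside the rack and has a yellow body. That last one is the look-alike, so the two in the rack fit the description. I'll confirm this in enlarged crops.

Run:
```python
import cv2
t=cv2.imread("pics/top0.png"); s=cv2.imread("pics/scene0.png")
r=lambda im,x,y,w,h,k:cv2.resize(im[y:y+h,x:x+w],None,fx=k,fy=k,interpolation=cv2.INTER_CUBIC)
cv2.imwrite("pics/c1.png",r(t,275,180,200,110,4))
cv2.imwrite("pics/c2.png",r(t,160,170,130,110,5))
cv2.imwrite("pics/c3.png",r(s,130,170,240,180,3.3))
```

```text
(no output)
```

View pics/c1.png

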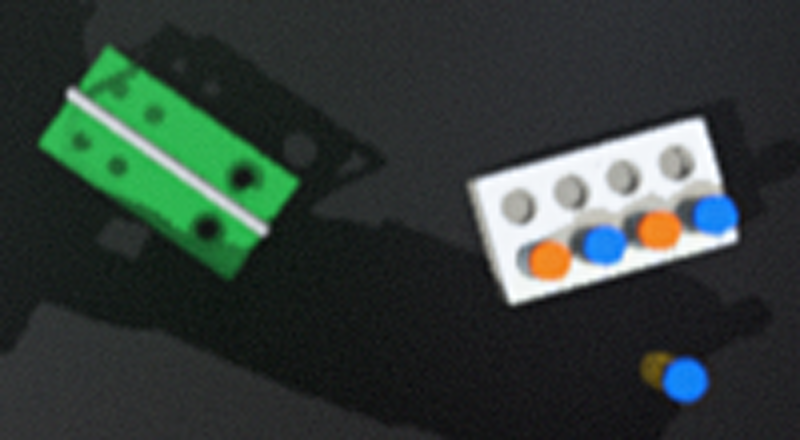

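View pics/c2.png

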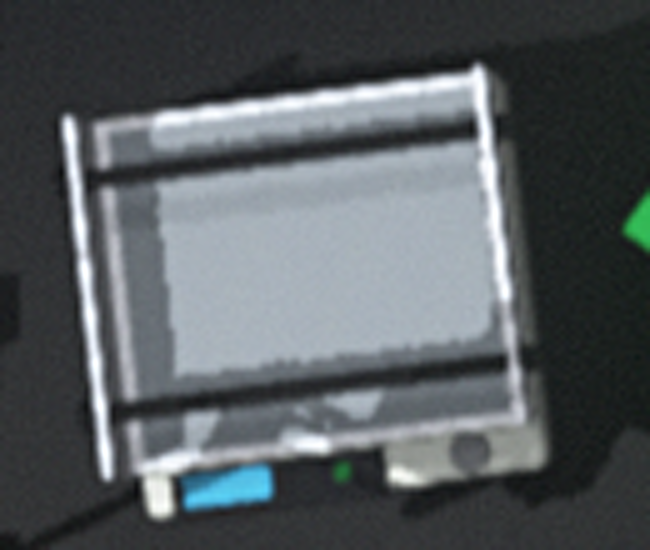

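View pics/c3.png

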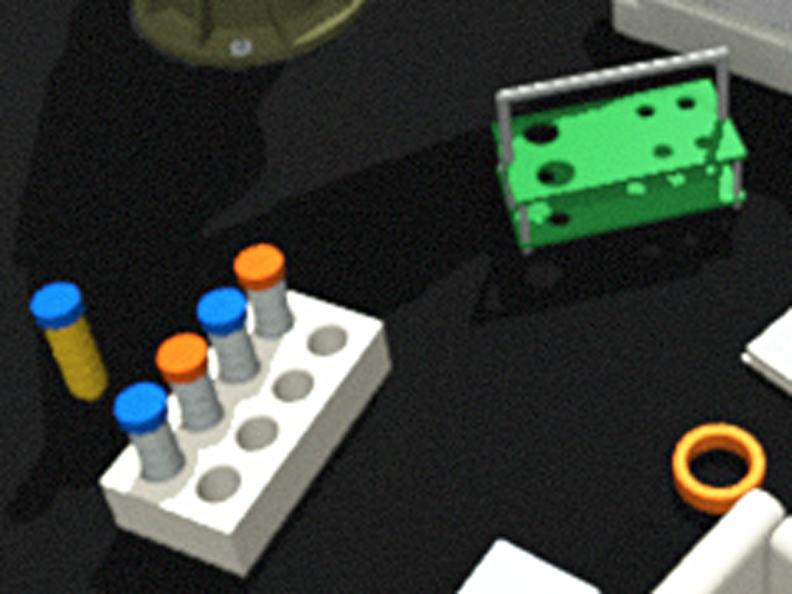

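c1 and c3 confirm the targets. The rack row, left to right in the top view, reads orange, blue (425,240), orange, blue (453,234). The clear-bodied blue-capped tubes in the rack are the samples. The yellow-bodied tube at (445,274) outside the rack stays alone. The carrier's large bores are at its right end in the top view (+x toward the rack), and the shaker panel faces the robot. Next I'll fit the poses.

```bash
cat > h.py <<'E'
import numpy as np
from scipy.spatial.transform import Rotation as R
from scipy.optimize import least_squares
from cell import manip
P={n:manip.camera_params(n) for n in("scene","top")}
def proj(n,p):
    c=P[n]; f=200/np.tan(np.radians(c["fovy"]/2))
    q=R.from_euler("xyz",c["attitude"]).inv().apply(np.atleast_2d(p)-c["origin"])
    return f*q[:,:2]/q[:,2:]+[c["cx"],c["cy"]]
def back(n,uv,z):
    c=P[n]; f=200/np.tan(np.radians(c["fovy"]/2))
    uv=np.atleast_2d(uv)
    d=R.from_euler("xyz",c["attitude"]).apply(np.c_[(uv-[c["cx"],c["cy"]])/f,np.ones(len(uv))])
    return c["origin"]+d*((z-c["origin"][2])/d[:,2])[:,None]
def world(v,p): return R.from_euler("z",v[2]).apply(np.atleast_2d(p))+[v[0],v[1],0]
def fit(obs,v0):  # obs: (cam, local xyz, uv)
    def r(v): return np.concatenate([(proj(n,world(v,l))-uv).ravel() for n,l,uv in obs])
    s=least_squares(r,v0,loss="soft_l1",x_scale=[10,10,.1]); return s.x,r(s.x).reshape(-1,2)
c=lambda x,y,k,ox,oy:((x+.5)/k-.5+ox,(y+.5)/k-.5+oy)
c1=lambda x,y:c(x,y,4,275,180)
c2=lambda x,y:c(x,y,5,160,170)
c3=lambda x,y:c(x,y,3.3,130,170)
E
python3 - <<'E'
from h import *
np.set_printoptions(precision=2,suppress=True)
def show(name,o,v0):
    for sel in (("top",),("scene",),("top","scene")):
        q=[a for a in o if a[0] in sel]
        if len(q)<2: continue
        v,r=fit(q,v0); print(name,sel,v.round(3),'rms',np.sqrt((r**2).mean()).round(2)); 
    print(r.round(1).tolist())
ys=[72,24,-24,-72]
o=[("top",[-24,y,124],c1(*p)) for y,p in zip(ys,[(550,261),(604,245),(659,230),(715,214)])]
o+=[("top",[24,y,55],c1(*p)) for y,p in zip(ys,[(519,207),(571,192),(624,177),(677,163)])]
o+=[("top",[x,y,55],c1(*p)) for x,y,p in((55,103,(470,181)),(55,-103,(704,118)),(-55,103,(511,305)))]
o+=[("scene",[-24,y,124],c3(*p)) for y,p in zip(ys,[(260,261),(222,304),(183,350),(140,401)])]
show("rack",o,[450,-250,.2])
o=[("top",[x,0,138],c1(*p)) for x,p in((-97,(72,93)),(97,(265,232)))]
o+=[("top",[x,y,66],c1(*p)) for x,y,p in((-102,52.5,(109,44)),(102,52.5,(300,182)),(102,-52.5,(231,280)),(-102,-52.5,(38,146)))]
o+=[("scene",[x,0,138],c3(*p)) for x,p in((-97,(723,55)),(97,(503,97)))]
o+=[("scene",[62,y,66],c3(*p)) for y,p in((-28,(541,133)),(28,(556,174)))]
show("carrier",o,[450,0,-2.2])
o=[("top",[78,137,138],c2(79,181)),("top",[78,-137,138],c2(488,128)),("top",[-78,137,138],c2(101,411)),("top",[-78,-137,138],c2(514,361))]
show("shaker",o,[450,300,.1])
print(back("top",[(371,151)],0))
E
```

```text
rack ('top',) [ 467.97 -369.27    0.3 ] rms 0.41
rack ('scene',) [ 468.35 -367.96    0.29] rms 0.16
rack ('top', 'scene') [ 468.13 -368.58    0.3 ] rms 0.41
[[-0.2, 0.1], [0.0, 0.3], [0.0, 0.2], [-0.3, 0.4], [-0.2, -0.4], [-0.1, -0.3], [-0.2, -0.2], [-0.4, -0.3], [1.1, -0.0], [-1.2, 0.1], [-0.5, -0.6], [-0.5, -0.1], [-0.3, 0.2], [-0.4, 0.5], [-0.1, 0.1]]
carrier ('top',) [497.61  13.79  -2.16] rms 0.35
carrier ('scene',) [500.11  15.05  -2.16] rms 0.18
carrier ('top', 'scene') [498.81  14.5   -2.16] rms 0.43
[[0.2, -0.1], [-0.4, -1.1], [-0.3, 0.3], [-0.3, -0.4], [-0.4, -0.2], [-0.0, -0.7], [-0.3, -0.2], [-0.7, 0.2], [-0.4, -0.3], [-0.5, -0.1]]
shaker ('top',) [476.14 338.55   0.15] rms 0.25
shaker ('top', 'scene') [476.14 338.55   0.15] rms 0.25
[[-0.3, -0.5], [-0.1, 0.1], [0.2, 0.3], [0.1, 0.1]]
[[ 758.71 -175.97    0.  ]]
```

```bash
cat > go.py <<'E'
import sys
from h import *
def rows(x,y,z,yaw):
    s=manip.read_state(); Rt=R.from_euler("xyz",s["eef_rot"])
    d=Rt.inv().apply(np.array([x,y,z])-s["eef_pos"])/10
    y0=s["eef_rot"][2]; dy=(yaw-y0+np.pi)%(2*np.pi)-np.pi
    print("target",np.round([x,y,z,yaw],2),"shift",d.round(2),"turn",round(-np.degrees(dy)/5,2),"rows>=",round(max(np.linalg.norm(d)/5,abs(np.degrees(dy))/8.59),1))
RACK=(468.1,-368.6,.30); CAR=[498.8,14.5,-2.16]; SH=(476.1,338.6,.15)
E
python3 - <<'E'
from go import *
np.set_printoptions(precision=1,suppress=True)
A=world(RACK,[-24,24,0])[0];B=world(RACK,[-24,-72,0])[0];print("A",A,"B",B,"yellow",back("top",[(445.5,274.5)],119))
print("bores",world(CAR,[[62,-28,66],[62,28,66],[28,0,138]]))
print(manip.read_state()["clock"])
rows(420,60,260,2.2)
rows(A[0],A[1],200,.3+np.pi/2)
E
```

```text
A [ 438.1 -352.8    0. ] B [ 466.4 -444.5    0. ] yellow [[ 328.7 -422.1  119. ]]
bores [[441.1 -21.5  66. ]
 [487.6 -52.6  66. ]
 [483.2  -8.8 138. ]]
0.1
target [420.   60.  260.    2.2] shift [-35.2 -31.4  -6.5] turn 5.65 rows>= 9.5
target [ 438.1 -352.8  200.     1.9] shift [-54.8 -67.8  -0.5] turn 9.42 rows>= 17.4
```

```bash
python3 -m creep '[[1,[0,0,-4],0],[1,[-5,-4,-6.5],0],[1,[-35.2,-31.4,-6.5],5.6],[1,[-35.2,-31.4,-6.5],5.6],[1,[-35.2,-31.4,-6.5],5.6],[1,[-35.2,-31.4,-6.5],5.6],[1,[-35.2,-31.4,-6.5],5.6],[1,[-35.2,-31.4,-6.5],5.6],[1,[-35.2,-31.4,-6.5],5.6],[1,[-35.2,-31.4,-6.5],5.6],[1,[-35.2,-31.4,-6.5],5.6],[1,[-35.2,-31.4,-6.5],5.6]]' 40; python3 -c "
from go import *
rows(438.1,-352.8,180,.3+np.pi/2)"
```

```text
clock: 1.3
eef_pos: [420.1, 57.5, 259.6]
eef_rot: [-3.141, -0.0, 2.2]
wrist_force: [-0.1, 0.4, -0.9]
finger_gap: 94.1
finger_force: 0.0
target [ 438.1  -352.8   180.      1.87] shift [-34.22 -22.7    7.98] turn 3.78 rows>= 8.4
```

```bash
python3 -m creep '[[0.6,[-34.2,-22.7,0],3.8],[0.6,[-34.2,-22.7,0],3.8],[0.6,[-34.2,-22.7,0],3.8],[0.6,[-34.2,-22.7,0],3.8],[0.6,[-34.2,-22.7,0],3.8],[0.6,[-34.2,-22.7,0],3.8],[0.6,[-34.2,-22.7,4],3.8],[0.6,[-34.2,-22.7,8],3.8],[0.6,[-34.2,-22.7,8],3.8],[0.6,[-34.2,-22.7,8],3.8],[0.6,[-34.2,-22.7,8],3.8],[0.6,[-34.2,-22.7,8],3.8]]' 40; python3 -c "
from go import *
rows(438.1,-352.8,111,.3+np.pi/2)"
```

```text
clock: 2.5
eef_pos: [439.7, -349.2, 181.3]
eef_rot: [3.141, 0.001, 1.874]
wrist_force: [0.6, 0.1, -0.2]
finger_gap: 75.1
finger_force: 0.0
target [ 438.1  -352.8   111.      1.87] shift [-0.29 -0.27  7.03] turn 0.03 rows>= 1.4
```

```bash
python3 -m creep '[[0.6,[0,0,0],0],[0.6,[0,0,0],0],[0.6,[0,0,0],0]]' 40
python3 - <<'E'
from go import *
import cv2
rows(438.1,-352.8,111,.3+np.pi/2)
a=manip.camera("top");b=manip.camera("scene")
r=lambda im,x,y,w,h,k:cv2.resize(im[y:y+h,x:x+w,::-1],None,fx=k,fy=k,interpolation=cv2.INTER_CUBIC)
cv2.imwrite("pics/d1.png",np.hstack([r(a,370,180,110,110,3.6),r(b,140,200,110,110,3.6)]))
E
```

```text
clock: 2.8
eef_pos: [439.2, -349.8, 180.6]
eef_rot: [3.141, 0.001, 1.873]
wrist_force: [-0.4, 0.1, -0.6]
finger_gap: 74.9
finger_force: 0.0
target [ 438.1  -352.8   111.      1.87] shift [-0.25 -0.2   6.96] turn 0.03 rows>= 1.4
```

View pics/d1.png

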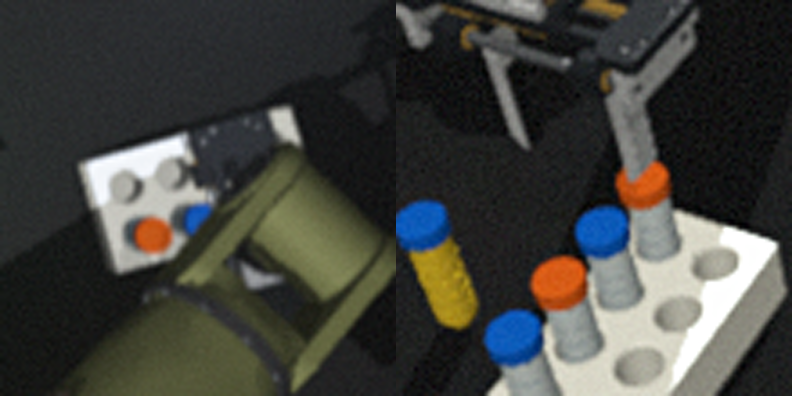

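The view shows the fingers straddling the second tube of the row (blue cap at crop (603,232)) from above. The tip midpoint at crop (582,164) is consistent with the gripper still being 4 cm up. I'll lower and close.

```bash
python3 -c "
from go import *
print(back('scene',[(191.7,245.5)],166))"; python3 -m creep '[[0.6,[-0.2,-0.2,1],0],[0.6,[-0.2,-0.2,3],0],[0.6,[-0.2,-0.2,5],0],[0.6,[-0.2,-0.2,6.5],0],[0.6,[-0.2,-0.2,7],0],[0.6,[-0.2,-0.2,7],0],[0.6,[-0.2,-0.2,7],0],[-1,[-0.2,-0.2,7],0],[-1,[-0.2,-0.2,7],0],[-1,[-0.2,-0.2,7],0],[-1,[-0.2,-0.2,7],0],[-1,[-0.2,-0.2,7],0]]' 40
```

```text
[[ 423.21321083 -345.37484162  166.        ]]
clock: 4.1
eef_pos: [437.7, -352.6, 110.1]
eef_rot: [3.142, 0.0, 1.873]
wrist_force: [-0.7, -0.8, 0.7]
finger_gap: 38.5
finger_force: 0.0
```

```bash
python3 -m creep '[[-1,[0,0,0],0],[-1,[0,0,0],0],[-1,[0,0,0],0],[-1,[0,0,-1],0],[-1,[0,0,-3],0]]' 40; python3 -c "
from go import *
rows(438.1,-352.8,270,.3+np.pi/2)
rows(441.1,-21.5,270,-2.16+np.pi*1.5)
rows(487.6,-52.6,270,-2.16+np.pi*1.5)"
```

```text
clock: 4.6
eef_pos: [437.1, -352.2, 139.6]
eef_rot: [-3.14, -0.002, 1.872]
wrist_force: [0.3, -0.2, -1.7]
finger_gap: 32.6
finger_force: 40.0
target [ 438.1  -352.8   270.      1.87] shift [ -0.06   0.06 -13.04] turn 0.02 rows>= 2.6
target [441.1  -21.5  270.     2.55] shift [ 31.48  10.18 -12.98] turn -7.79 rows>= 7.1
target [487.6  -52.6  270.     2.55] shift [ 27.13  13.7  -13.  ] turn -7.79 rows>= 6.6
```

```bash
python3 -m creep '[[-1,[0,0,-3],0],[-1,[0,0,-7],0],[-1,[0,0,-11],0],[-1,[0,0,-13],0],[-1,[0,0,-13],0]]' 40
python3 - <<'E'
from go import *
import cv2
b=manip.camera("scene"); s=manip.read_state(); print(s["wrist_force"],s["moment"],s["finger_gap"],s["eef_pos"])
cv2.imwrite("pics/e1.png",cv2.resize(b[150:320,120:290,::-1],None,fx=3.5,fy=3.5,interpolation=cv2.INTER_CUBIC))
E
```

```text
clock: 5.1
eef_pos: [438.2, -353.1, 273.4]
eef_rot: [3.139, 0.005, 1.873]
wrist_force: [0.3, 0.1, -1.3]
finger_gap: 33.2
finger_force: 40.0
[-0.29055971  0.67734437 -1.27964347] [-0.03692275  0.04370448 -0.02795412] 32.52224717128953 [ 437.7828375  -352.73764368  270.79506658]
```

View pics/e1.png

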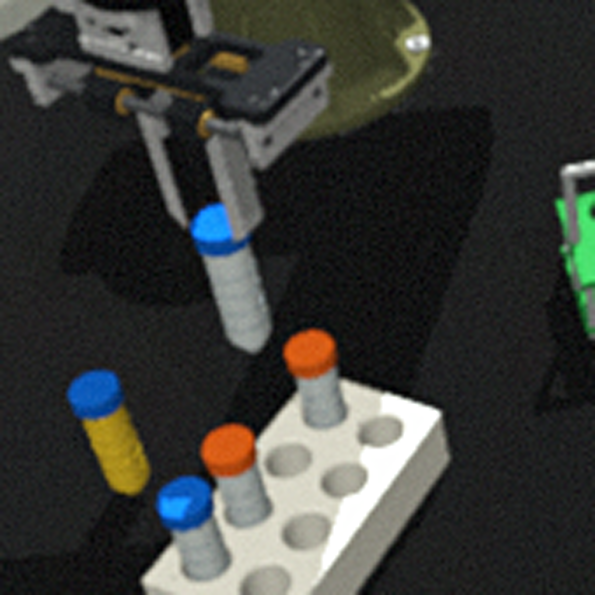

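```bash
python3 -c "
from go import *
print(back('scene',[(191.4,249.4)],171),back('scene',[(181.7,210.9)],284))
rows(487.6,-52.6,270,-2.16+np.pi*1.5)
for p in [[0,0,0],[0,0,18],[17,0,9],[-17,0,9],[0,17,9]]: pass
print((proj('scene',[[437.8,-352.7,171],[437.8,-352.7,284],[437.8,-352.7,269]])-[120,150])*3.5)
"
```

```text
[[ 437.70142853 -355.98102253  171.        ]] [[ 430.77355928 -347.93834094  284.        ]]
target [487.6  -52.6  270.     2.55] shift [27.18 13.68  0.05] turn -7.79 rows>= 6.1
[[253.95089846 345.21331905]
 [216.49870927 221.84150939]
 [221.78155532 239.2438106 ]]
```

```bash
python3 -m creep '[[-1,[2,1,0],-0.6],[-1,[5.5,2.8,0],-1.7],[-1,[9.5,4.8,0],-3],[-1,[13.5,6.8,0],-4.2],[-1,[17.5,8.8,0],-5.4],[-1,[21.5,10.8,0],-6.6],[-1,[24.5,12.3,0],-7.3],[-1,[26.5,13.3,0],-7.8],[-1,[27.2,13.7,0],-7.8],[-1,[27.2,13.7,0],-7.8],[-1,[27.2,13.7,0],-7.8],[-1,[27.2,13.7,0],-7.8]]' 40
python3 - <<'E'
from go import *
import cv2
rows(487.6,-52.6,170,-2.16+np.pi*1.5)
b=manip.camera("scene"); cv2.imwrite("pics/f1.png",cv2.resize(b[100:260,240:400,::-1],None,fx=3.6,fy=3.6,interpolation=cv2.INTER_CUBIC))
E
```

```text
clock: 6.35
eef_pos: [487.4, -53.2, 269.6]
eef_rot: [-3.141, -0.0, 2.551]
wrist_force: [0.1, -0.1, -1.1]
finger_gap: 32.9
finger_force: 40.0
target [487.6  -52.6  170.     2.55] shift [0.01 0.06 9.96] turn -0.01 rows>= 2.0
```

View pics/f1.png

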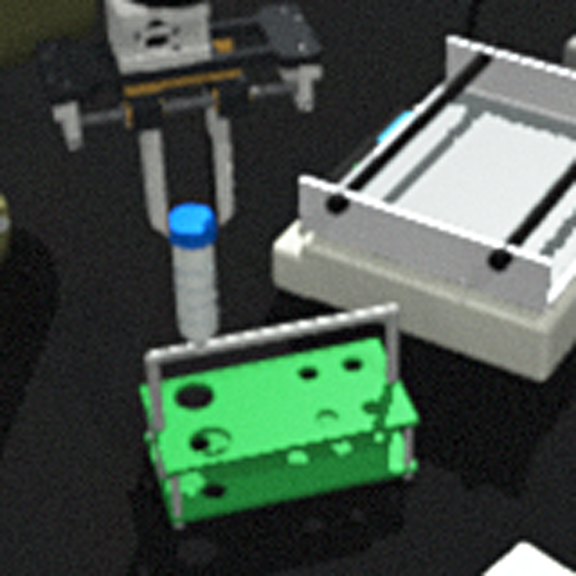

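Tube hangs straight above the carrier. The bore mouths are at crop (195,397) and (210,442), and the tube tip is at (198,340).

```bash
python3 -c "
from go import *
f=lambda n:((n+.5)*3.6-.5)
print(f(proj('scene',[[487.6,-52.6,66],[441.1,-21.5,66],[487.4,-53.2,168]])-[240,100]))
print(back('scene',[((210+.5)/3.6-.5+240,(442+.5)/3.6-.5+100),((195+.5)/3.6-.5+240,(397+.5)/3.6-.5+100)],66))
"
```

```text
[[208.59065717 441.50578315]
 [192.96825868 395.83851168]
 [199.71993879 342.6303206 ]]
[[488.84164924 -52.30802341  66.        ]
 [443.3413509  -21.47543489  66.        ]]
```

```bash
python3 -m creep '[[-1,[0,0,1],0],[-1,[0,0,3],0],[-1,[0,0,5],0],[-1,[0,0,7],0],[-1,[0,0,8.5],0],[-1,[0,0,9],0],[-1,[0,0,9.3],0],[-1,[0,0,9.3],0]]' 40
```

```text
clock: 7.2
eef_pos: [487.7, -52.3, 177.0]
eef_rot: [3.142, 0.0, 2.553]
wrist_force: [-0.9, -0.3, -1.4]
finger_gap: 33.4
finger_force: 40.0
```

```bash
python3 -m creep '[[-1,[-0.06,0.06,0.4],0],[-1,[-0.06,0.06,0.9],0],[-1,[-0.06,0.06,1.4],0],[-1,[-0.06,0.06,1.9],0],[-1,[-0.06,0.06,2.4],0],[-1,[-0.06,0.06,2.9],0],[-1,[-0.06,0.06,3.4],0],[-1,[-0.06,0.06,3.4],0],[-1,[-0.06,0.06,3.4],0]]' 40
```

```text
clock: 8.1
eef_pos: [488.5, -52.1, 142.9]
eef_rot: [-3.142, -0.0, 2.553]
wrist_force: [0.1, -0.1, -0.4]
finger_gap: 33.1
finger_force: 40.0
```

Tip is about 26 mm into the bore with no contact force. Continuing down to the seat (TCP about 105).

```bash
python3 -m creep '[[-1,[0,0,0.5],0],[-1,[0,0,1],0],[-1,[0,0,1.5],0],[-1,[0,0,2],0],[-1,[0,0,2.5],0],[-1,[0,0,3],0],[-1,[0,0,3.3],0],[-1,[0,0,3.3],0],[-1,[0,0,3.3],0]]' 40
```

```text
clock: 9.0
eef_pos: [488.5, -52.1, 110.0]
eef_rot: [-3.142, 0.0, 2.553]
wrist_force: [0.0, 0.3, -0.4]
finger_gap: 32.8
finger_force: 40.0
```

```bash
python3 -m creep '[[-1,[0,0,0.15],0],[-1,[0,0,0.3],0],[-1,[0,0,0.4],0],[-1,[0,0,0.4],0],[-1,[0,0,0.4],0]]' 40
```

```text
clock: 9.5
eef_pos: [488.5, -52.0, 106.0]
eef_rot: [3.142, 0.0, 2.553]
wrist_force: [0.4, 1.2, -1.0]
finger_gap: 32.9
finger_force: 40.0
```

```bash
python3 -m creep '[[-1,[0,0,0.05],0],[-1,[0,0,0.1],0],[0.2,[0,0,0.1],0],[0.2,[0,0,0.1],0],[0.2,[0,0,0.1],0],[0.2,[0,0,0.1],0],[0.2,[0,0,0.1],0],[0.2,[0,0,-1.5],0],[0.2,[0,0,-4],0],[0.2,[0,0,-8],0],[0.2,[0,0,-10],0],[0.2,[0,0,-10],0]]' 40;  python3 -c "
from go import *
rows(466.4,-444.5,200,.3+np.pi/2)"
```

```text
clock: 10.7
eef_pos: [489.5, -52.2, 208.7]
eef_rot: [3.14, 0.004, 2.553]
wrist_force: [0.7, 0.2, -0.6]
finger_gap: 56.5
finger_force: 0.0
target [ 466.4  -444.5   200.      1.87] shift [-19.85 -33.92   0.89] turn 7.82 rows>= 7.9
```

```bash
python3 -m creep '[[0.6,[-19.8,-33.9,0.5],7.8],[0.6,[-19.8,-33.9,0.5],7.8],[0.6,[-19.8,-33.9,0.5],7.8],[0.6,[-19.8,-33.9,0.5],7.8],[0.6,[-19.8,-33.9,0.5],7.8],[0.6,[-19.8,-33.9,0.5],7.8],[0.6,[-19.8,-33.9,0.5],7.8],[0.6,[-19.8,-33.9,0.5],7.8],[0.6,[-19.8,-33.9,2],7.8],[0.6,[-19.8,-33.9,2],7.8],[0.6,[-19.8,-33.9,2],7.8],[0.6,[-19.8,-33.9,2],7.8]]' 40;  python3 - <<'E'
from go import *
import cv2
rows(466.4,-444.5,111,.3+np.pi/2)
b=manip.camera("scene"); t=manip.camera("top")
r=lambda im,x,y,w,h,k:cv2.resize(im[y:y+h,x:x+w,::-1],None,fx=k,fy=k,interpolation=cv2.INTER_CUBIC)
cv2.imwrite("pics/g1.png",np.hstack([r(b,130,200,110,110,3.6),r(b,260,150,110,110,3.6)]))
cv2.imwrite("pics/g2.png",r(t,275,180,90,80,5))
E
```

```text
clock: 11.9
eef_pos: [465.4, -443.3, 186.5]
eef_rot: [3.141, 0.001, 1.874]
wrist_force: [0.4, 0.4, -0.2]
finger_gap: 75.0
finger_force: 0.0
target [ 466.4  -444.5   111.      1.87] shift [-0.14  0.05  7.55] turn 0.03 rows>= 1.5
```

View pics/g1.png

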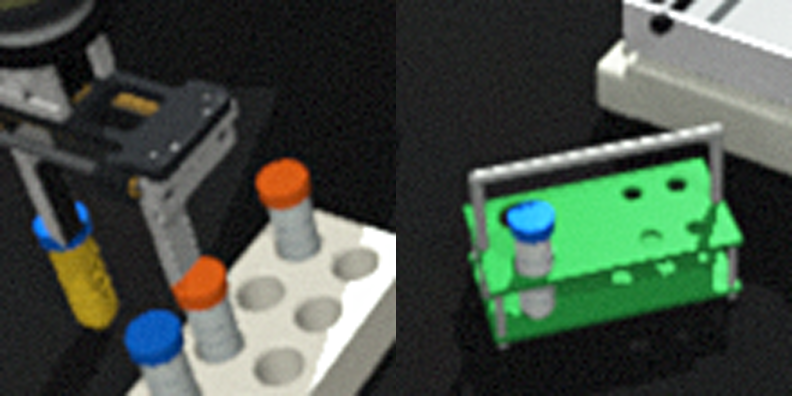

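The first tube sits in bore1 (crop (530,220)) and the carrier has not moved visibly. The fingers are above the last blue tube (crop (155,338)), and the yellow tube lies well outside them.

```bash
python3 -m creep '[[0.6,[-0.1,0,1],0],[0.6,[-0.1,0,3],0],[0.6,[-0.1,0,5],0],[0.6,[-0.1,0,7],0],[0.6,[-0.1,0,7.5],0],[0.6,[-0.1,0,7.5],0],[0.6,[-0.1,0,7.5],0],[-1,[-0.1,0,7.5],0],[-1,[-0.1,0,7.5],0],[-1,[-0.1,0,7.5],0],[-1,[-0.1,0,7.5],0],[-1,[-0.1,0,7.5],0]]' 40; python3 -m creep '[[-1,[0,0,0],0],[-1,[0,0,0],0],[-1,[0,0,0],0],[-1,[0,0,-0.5],0],[-1,[0,0,-2],0],[-1,[0,0,-4],0],[-1,[0,0,-8],0],[-1,[0,0,-12],0],[-1,[0,0,-15],0],[-1,[0,0,-16],0],[-1,[0,0,-16],0]]' 40; python3 -c "
from go import *
rows(442.5,-21.3,270,-2.16+np.pi*1.5)"
```

```text
clock: 13.2
eef_pos: [465.3, -444.9, 111.1]
eef_rot: [3.142, 0.0, 1.873]
wrist_force: [0.5, -0.0, -0.3]
finger_gap: 38.5
finger_force: 0.0
clock: 14.3
eef_pos: [465.5, -445.1, 272.3]
eef_rot: [3.141, 0.002, 1.872]
wrist_force: [-0.9, -0.5, -2.1]
finger_gap: 32.7
finger_force: 40.0
target [442.5  -21.3  270.     2.55] shift [41.14 10.4   0.16] turn -7.79 rows>= 8.5
```

```bash
python3 -m creep '[[-1,[2.5,0.6,0],-0.5],[-1,[6.5,1.6,0],-1.4],[-1,[11,2.8,0],-2.4],[-1,[15.5,4,0],-3.4],[-1,[20,5,0],-4.4],[-1,[24.5,6.2,0],-5.4],[-1,[29,7.3,0],-6.4],[-1,[33.5,8.5,0],-7.2],[-1,[37.5,9.5,0],-7.8],[-1,[40.2,10.2,0],-7.8],[-1,[41.1,10.4,0],-7.8],[-1,[41.1,10.4,0],-7.8]]' 40; python3 -m creep '[[-1,[0,0,0],0],[-1,[0,0,0],0]]'
python3 - <<'E'
from go import *
import cv2
rows(442.3,-21.4,177,-2.16+np.pi*1.5)
# blue cap of seated tube in scene image
b=manip.camera("scene").astype(int); m=((b[:,:,2]>150)&(b[:,:,0]<90)).astype(np.uint8); n,_,st,c=cv2.connectedComponentsWithStats(m)
for i in range(1,n):
    if st[i,4]>20: print(st[i],c[i].round(1), back("scene",[c[i]],115).round(1))
E
```

```text
clock: 15.5
eef_pos: [442.1, -21.0, 269.9]
eef_rot: [-3.141, -0.002, 2.555]
wrist_force: [-0.6, -1.2, -1.5]
finger_gap: 32.6
finger_force: 40.0
clock: 15.7
eef_pos: [442.5, -22.6, 270.5]
eef_rot: [-3.141, -0.001, 2.552]
wrist_force: [0.7, -0.2, -1.4]
finger_gap: 32.2
finger_force: 40.0
target [442.3  -21.4  177.     2.55] shift [0.08 0.09 9.35] turn -0.01 rows>= 1.9
[282 145  13   9  90] [288.3 148.9] [[266.5 143.4 115. ]]
[291 206  13   9  99] [297.3 209.9] [[490.7 -52.9 115. ]]
[480 226   8   9  50] [483.6 230. ] [[921.5 199.3 115. ]]
[505 232   5   7  27] [507.4 235.1] [[977.2 220.8 115. ]]
[140 256  13  11 112] [146.1 261.1] [[ 331.5 -426.4  115. ]]
[249 382  16  10  22] [256.5 386.5] [[ 779.4 -475.6  115. ]]
```

```bash
python3 -m creep '[[-1,[0.08,0.09,1],0],[-1,[0.08,0.09,3],0],[-1,[0.08,0.09,5],0],[-1,[0.08,0.09,7],0],[-1,[0.08,0.09,8.5],0],[-1,[0.08,0.09,9.2],0],[-1,[0.08,0.09,9.3],0],[-1,[0.08,0.09,9.3],0],[-1,[0.08,0.09,9.3],0]]' 40;python3 -c "
from go import *
rows(442.3,-21.4,143,-2.16+np.pi*1.5)"
```

```text
clock: 16.65
eef_pos: [442.6, -20.4, 178.6]
eef_rot: [3.141, 0.001, 2.553]
wrist_force: [1.5, 0.1, -1.7]
finger_gap: 32.6
finger_force: 40.0
target [442.3  -21.4  143.     2.55] shift [-0.02 -0.1   3.56] turn 0.01 rows>= 0.7
```

```bash
python3 -m creep '[[-1,[0,0,0],0],[-1,[0,-0.05,0.5],0],[-1,[0,-0.05,1],0],[-1,[0,-0.05,1.5],0],[-1,[0,-0.05,2],0],[-1,[0,-0.05,2.5],0],[-1,[0,-0.05,3],0],[-1,[0,-0.05,3.5],0],[-1,[0,-0.05,3.5],0],[-1,[0,-0.05,3.5],0]]' 40;python3 -c "
from go import *
rows(442.3,-21.4,106,-2.16+np.pi*1.5)"
```

```text
clock: 17.65
eef_pos: [442.0, -20.8, 142.9]
eef_rot: [-3.142, -0.0, 2.553]
wrist_force: [0.2, -0.7, -1.0]
finger_gap: 32.8
finger_force: 40.0
target [442.3  -21.4  106.     2.55] shift [-0.06 -0.04  3.69] turn 0.01 rows>= 0.7
```

```bash
python3 -m creep '[[-1,[0,0,0.5],0],[-1,[0,0,1],0],[-1,[0,0,1.5],0],[-1,[0,0,2],0],[-1,[0,0,2.5],0],[-1,[0,0,3],0],[-1,[0,0,3.3],0],[-1,[0,0,3.5],0],[-1,[0,0,3.6],0],[-1,[0,0,3.6],0],[-1,[0,0,3.6],0]]' 40;python3 -c "
from go import *
rows(442.3,-21.4,106,-2.16+np.pi*1.5)"
```

```text
clock: 18.75
eef_pos: [442.1, -20.8, 107.1]
eef_rot: [3.141, 0.0, 2.553]
wrist_force: [-0.7, -0.9, -0.1]
finger_gap: 32.9
finger_force: 40.0
target [442.3  -21.4  106.     2.55] shift [-0.05 -0.04  0.11] turn 0.01 rows>= 0.0
```

```bash
python3 -m creep '[[-1,[0,0,0.1],0],[-1,[0,0,0.1],0],[0.2,[0,0,0.1],0],[0.2,[0,0,0.1],0],[0.2,[0,0,0.1],0],[0.2,[0,0,0.1],0],[0.2,[0,0,0.1],0],[0.2,[0,0,-1.5],0],[0.2,[0,0,-4],0],[0.2,[0,0,-8],0],[0.2,[0,0,-11],0],[0.2,[0,0,-11],0]]' 40
python3 - <<'E'
from go import *
import cv2
rows(483.2,-8.8,220,.98)
b=manip.camera("scene"); cv2.imwrite("pics/s2.png",b[:,:,::-1])
b=b.astype(int); m=((b[:,:,2]>140)&(b[:,:,0]<90)&(b[:,:,1]<160)).astype(np.uint8); n,_,st,c=cv2.connectedComponentsWithStats(m)
for i in range(1,n):
    if st[i,4]>20: print(st[i],c[i].round(1), back("scene",[c[i]],115).round(1))
a=cv2.imread("pics/scene0.png")[:,:,::-1].astype(int)
G=lambda b:((b[:,:,1]>120)&(b[:,:,0]<110)&(b[:,:,2]<140)).astype(np.uint8)
for im in(a,b):
    ys,xs=np.nonzero(G(im)[180:260,270:370]); print(xs.min(),xs.max(),ys.min(),ys.max(),xs[xs>50].mean(),ys[xs>50].mean(),(xs>50).sum())
    g=im[180:260,270:370].astype(np.uint8)
g0=cv2.cvtColor(a.astype(np.uint8),7)[190:240,320:358];g1=cv2.cvtColor(b.astype(np.uint8),7)[190:240,320:358]
print("shift px",cv2.phaseCorrelate(g0.astype(np.float32),g1.astype(np.float32)))
E
```

```text
clock: 19.95
eef_pos: [443.5, -20.9, 220.6]
eef_rot: [3.139, 0.006, 2.553]
wrist_force: [0.8, -0.8, -0.3]
finger_gap: 56.5
finger_force: 0.0
target [483.2   -8.8  220.     0.98] shift [-2.63  3.21  0.09] turn 18.03 rows>= 10.5
[291 211  13   6  24] [297.2 213.6] [[500.8 -64.  115. ]]
[477 225  11  11  58] [483.2 229.9] [[920.5 198.8 115. ]]
[505 232   5   7  27] [507.4 235.1] [[977.2 220.8 115. ]]
[140 256  14  13 132] [146.3 261.7] [[ 333.4 -427.2  115. ]]
[249 382  31  18  56] [263.4 390.8] [[ 796. -473.  115.]]
11 85 14 62 66.02296211251435 32.63605051664753 871
9 85 14 62 65.58215010141988 34.42089249492901 986
shift px ((0.005088949053394742, -0.07770033447140534), 0.9780578045845032)
```

Carrier unmoved (0.1 px shift). Turning the gripper to the handle at carrier x = 28.

```bash
python3 -m creep '[[0.2,[-2.6,3.2,0],1.7],[0.2,[-2.6,3.2,0],3.4],[0.2,[-2.6,3.2,0],5.1],[0,[-2.6,3.2,0],6.8],[0,[-2.6,3.2,0],8.5],[0,[-2.6,3.2,0],10.2],[0,[-2.6,3.2,0],11.9],[0,[-2.6,3.2,0],13.6],[0,[-2.6,3.2,0],15.3],[0,[-2.6,3.2,0],17],[0,[-2.6,3.2,0],18],[0,[-2.6,3.2,0],18]]' 40; python3 -m creep '[[0,[0,0,0],0],[0,[0,0,0],0],[0,[0,0,0],0]]'; python3 -c "
from go import *
rows(483.9,-8.6,133,.98)"
```

```text
clock: 21.2
eef_pos: [481.0, -8.6, 215.6]
eef_rot: [-3.14, 0.001, 0.981]
wrist_force: [-0.9, -0.6, 0.0]
finger_gap: 46.9
finger_force: 0.0
clock: 21.5
eef_pos: [481.3, -8.6, 216.7]
eef_rot: [-3.141, 0.0, 0.984]
wrist_force: [0.6, -0.6, 0.3]
finger_gap: 47.3
finger_force: 0.0
target [483.9   -8.6  133.     0.98] shift [0.14 0.22 8.37] turn 0.04 rows>= 1.7
```

```bash
python3 -m creep '[[0,[0.14,0.22,1],0],[0,[0.14,0.22,3],0],[0,[0.14,0.22,5],0],[0,[0.14,0.22,7],0],[0,[0.14,0.22,8],0],[0,[0.14,0.22,8.4],0],[0,[0.14,0.22,8.4],0],[0,[0.14,0.22,8.4],0],[0,[0.14,0.22,8.4],0]]' 40; python3 -c "
from go import *
rows(483.9,-8.6,133,.98)"
```

```text
clock: 22.4
eef_pos: [484.4, -8.7, 133.7]
eef_rot: [3.14, -0.001, 0.982]
wrist_force: [0.3, -0.1, 0.3]
finger_gap: 47.4
finger_force: 0.0
target [483.9   -8.6  133.     0.98] shift [-0.02 -0.05  0.07] turn 0.03 rows>= 0.0
```

```bash
python3 -m creep '[[-0.7,[0,0,0],0],[-0.7,[0,0,0],0],[-0.7,[0,0,0],0],[-0.7,[0,0,0],0],[-1,[0,0,0],0],[-1,[0,0,0],0],[-1,[0,0,0],0],[-1,[0,0,0],0],[-1,[0,0,0],0]]' 55; python3 -m creep '[[-1,[0,0,-0.2],0],[-1,[0,0,-0.5],0],[-1,[0,0,-0.8],0],[-1,[0,0,-1],0],[-1,[0,0,-1],0],[-1,[0,0,-1],0]]'
python3 - <<'E'
from go import *
import cv2
s=manip.read_state(); print(s["wrist_force"],s["moment"],s["eef_pos"])
b=manip.camera("scene"); cv2.imwrite("pics/l1.png",b[:,:,::-1])
g=lambda im:((im[:,:,1]>120)&(im[:,:,2]<140)&(im[:,:,0]<140)).astype(np.uint8)[180:270,260:370]
for im in(cv2.imread("pics/s2.png"),b[:,:,::-1]):
    c,_=cv2.findContours(g(im),0,1); c=max(c,key=cv2.contourArea); print(cv2.minAreaRect(c),cv2.boundingRect(c))
E
```

```text
clock: 23.3
eef_pos: [484.0, -8.7, 132.9]
eef_rot: [-3.142, -0.0, 0.982]
wrist_force: [-0.2, -0.3, -0.7]
finger_gap: 0.2
finger_force: 0.0
clock: 23.9
eef_pos: [484.0, -8.6, 143.0]
eef_rot: [3.142, -0.0, 0.982]
wrist_force: [-0.2, 0.1, -0.1]
finger_gap: 0.8
finger_force: 0.0
[-0.18658688  0.11793864 -0.11120949] [-0.06161294  0.09627728  0.00595818] [484.02942812  -8.6166916  142.97085062]
((58.0000114440918, 37.999996185302734), (38.04652786254883, 74.13189697265625), 78.69007110595703) (22, 14, 74, 49)
((58.001983642578125, 38.05514907836914), (38.14259719848633, 74.12583923339844), 78.48616790771484) (22, 14, 74, 49)
```

The gripper closed on nothing, so the bar wasn't between the pads. I'll check the fingertip height in the images against the model.

```bash
python3 -c "
from go import *
print(manip.tip_reach)
f=lambda n:((n+.5)*3.6-.5)
t=np.array([487.4,-53.2,0]); y=np.array([np.sin(2.55),-np.cos(2.55),0])
for z in (255.6,262,268,274,280): print(z,f(proj('scene',[t-y*20+[0,0,z],t+y*20+[0,0,z],t+[0,0,z]])-[240,100]).round(0).tolist())
print('rod now at', proj('scene',[[484,-8.6,138],[484,-8.6,129],[484,-8.6,143]]))
"
python3 - <<'E'
import cv2,numpy as np
a=cv2.imread("pics/l1.png"); b=cv2.imread("pics/scene0.png")
r=lambda im:cv2.resize(im[140:240,270:370],None,fx=4,fy=4,interpolation=cv2.INTER_CUBIC)
cv2.imwrite("pics/l2.png",np.hstack([r(a),r(cv2.imread("pics/s2.png"))]))
E
```

```text
14.0
255.6 [[164.0, 253.0], [219.0, 244.0], [192.0, 248.0]]
262 [[164.0, 246.0], [219.0, 236.0], [191.0, 241.0]]
268 [[163.0, 239.0], [218.0, 230.0], [191.0, 234.0]]
274 [[162.0, 232.0], [218.0, 223.0], [190.0, 228.0]]
280 [[162.0, 226.0], [217.0, 216.0], [190.0, 221.0]]
rod now at [[305.93268329 194.53004145]
 [306.08548599 196.98933066]
 [305.8471845  193.15397772]]
```

View pics/l2.png

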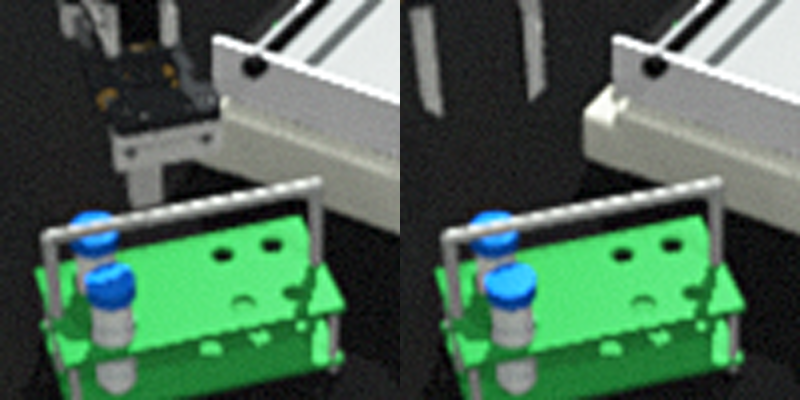

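The picture shows the closed fingertips at crop (147,207), right at the bar's upper edge. So the fingertips really end about 20 mm higher than the tip_reach figure implies, and f1 gives a similar offset. Both tubes are seated and the carrier is untouched. I'll open, go about 21 mm lower than before, and regrip.

```bash
python3 -m creep '[[0,[0,0,-0.5],0],[0,[0,0,-0.5],0],[0,[0,0,-0.5],0],[0,[0,0,-0.5],0],[0,[0,0,-0.5],0],[0,[0,0,0.5],0],[0,[0,0,1.5],0],[0,[0,0,2.4],0],[0,[0,0,3],0],[0,[0,0,3.1],0],[0,[0,0,3.1],0],[0,[0,0,3.1],0]]' 55; python3 -m creep '[[-0.7,[0,0,0],0],[-0.7,[0,0,0],0],[-0.7,[0,0,0],0],[-0.7,[0,0,0],0],[-1,[0,0,0],0],[-1,[0,0,0],0],[-1,[0,0,0],0],[-1,[0,0,0],0],[-1,[0,0,0],0]]' 55
```

```text
clock: 25.15
eef_pos: [484.2, -8.7, 112.2]
eef_rot: [3.141, -0.0, 0.982]
wrist_force: [0.2, 0.1, 0.8]
finger_gap: 47.1
finger_force: 0.0
clock: 26.05
eef_pos: [484.0, -8.6, 112.0]
eef_rot: [-3.141, 0.0, 0.982]
wrist_force: [-2.2, 0.3, 2.3]
finger_gap: 8.1
finger_force: 55.0
```

```bash
python3 -m creep '[[-1,[0,0,0],0],[-1,[0,0,-0.1],0],[-1,[0,0,-0.3],0],[-1,[0,0,-0.6],0],[-1,[0,0,-0.9],0],[-1,[0,0,-1],0],[-1,[0,0,-1],0],[-1,[0,0,-1],0]]' 60
cat > tilt.py <<'E'
from go import *
import cv2,sys
s=manip.read_state(); print(s["wrist_force"].round(2),s["moment"].round(3),s["eef_pos"].round(1),s["finger_gap"].round(1))
b=manip.camera("scene"); cv2.imwrite(sys.argv[1],b[:,:,::-1])
def flow(a,b,pts):
    g=[cv2.resize(cv2.cvtColor(x,cv2.COLOR_BGR2GRAY),None,fx=4,fy=4,interpolation=cv2.INTER_CUBIC) for x in(a,b)]
    p=np.float32(pts).reshape(-1,1,2)*4
    q,st,e=cv2.calcOpticalFlowPyrLK(g[0],g[1],p,None,winSize=(41,41),maxLevel=3); return ((q-p)/4).reshape(-1,2),st.ravel()
if len(sys.argv)>2:
    # top-tier corners/holes/handle corner
    L=np.array([[-102,52.5,66],[102,52.5,66],[-97,0,138],[97,0,138],[-62,30,66],[62,28,119]],float)
    w=world((499.3,14.7,-2.16),L); p0=proj("scene",w); p1=proj("scene",w+[0,0,float(sys.argv[3])])
    d,st=flow(cv2.imread(sys.argv[2]),b[:,:,::-1].copy(),p0); print("seen",d.round(2).tolist(),st,"\nexp",(p1-p0).round(2).tolist())
E
python3 tilt.py pics/m1.png pics/l1.png 10
```

```text
clock: 26.85
eef_pos: [484.0, -8.6, 121.9]
eef_rot: [-3.142, 0.0, 0.982]
wrist_force: [-0.4, 0.3, -3.4]
finger_gap: 8.5
finger_force: 60.0Traceback (most recent call last):
  File "tilt.py", line 3, in <module>
    s=manip.read_state(); print(s["wrist_force"].round(2),s["moment"].round(3),s["eef_pos"].round(1),s["finger_gap"].round(1))
                                                                                                     ^^^^^^^^^^^^^^^^^^^^^
AttributeError: 'float' object has no attribute 'round'
```

```bash
sed -i 's/,s\["finger_gap"\].round(1))/)/' tilt.py; python3 tilt.py pics/m1.png pics/l1.png 10
```

```text
[-0.36  0.3  -3.38] [-0.083  0.113  0.034] [484.   -8.6 121.9]
seen [[0.20999999344348907, -2.2200000286102295], [-0.3700000047683716, -2.8399999141693115], [-1.5499999523162842, -1.809999942779541], [-0.1599999964237213, -1.8200000524520874], [0.5799999833106995, -2.559999942779541], [-0.3199999928474426, -2.5199999809265137]] [1 1 1 1 1 1] 
exp [[0.08, -2.57], [-0.28, -2.58], [0.05, -2.75], [-0.3, -2.77], [0.0, -2.57], [-0.22, -2.72]]
```

```bash
python3 -m creep '[[-1,[0,0,-0.3],0],[-1,[0,0,-0.8],0],[-1,[0,0,-1.4],0],[-1,[0,0,-1.8],0],[-1,[0,0,-2],0],[-1,[0,0,-2],0],[-1,[0,0,-2],0],[-1,[0,0,-2],0]]' 60;  python3 tilt.py pics/m2.png pics/l1.png 30; python3 -m creep '[[-1,[0,0,0],0]]';python3 -c "
from cell import manip
s=manip.read_state();print(s['wrist_force'],s['moment'])"
```

```text
clock: 27.7
eef_pos: [483.9, -8.6, 141.7]
eef_rot: [-3.141, 0.0, 0.982]
wrist_force: [-0.8, -0.0, -5.0]
finger_gap: 8.2
finger_force: 60.0
[-0.76 -0.02 -5.01] [-0.079  0.076  0.019] [483.9  -8.6 141.7]
seen [[0.3799999952316284, -7.300000190734863], [-1.1200000047683716, -8.050000190734863], [-7.460000038146973, 3.569999933242798], [-0.7900000214576721, -7.519999980926514], [0.5899999737739563, -7.760000228881836], [-0.7699999809265137, -7.869999885559082]] [1 1 1 1 1 1] 
exp [[0.25, -7.8], [-0.84, -7.83], [0.14, -8.33], [-0.91, -8.38], [0.01, -7.79], [-0.67, -8.24]]
clock: 27.85
eef_pos: [484.0, -8.6, 141.8]
eef_rot: [-3.141, 0.0, 0.982]
wrist_force: [-0.3, -1.1, -3.9]
finger_gap: 8.5
finger_force: 60.0
[-0.28666262 -1.13726933 -3.85547251] [-0.06696546  0.1107652   0.02782675]
```

```bash
python3 -m creep '[[-1,[0,0,-0.5],0],[-1,[0,0,-1.5],0],[-1,[0,0,-3],0],[-1,[0,0,-4.7],0],[-1,[0,0,-6.4],0],[-1,[0,0,-8.1],0],[-1,[0,0,-9.8],0],[-1,[0,0,-11.5],0],[-1,[0,0,-13],0],[-1,[0,0,-14.1],0],[-1,[0,0,-14.6],0],[-1,[0,0,-14.8],0]]' 60; python3 -m creep '[[-1,[0,0,0],0],[-1,[0,0,0],0]]'; python3 tilt.py pics/m3.png pics/l1.png 177; python3 -c "
from go import *
o=[('top',[78,137,138],c2(79,181)),('top',[78,-137,138],c2(488,128)),('top',[-78,137,138],c2(101,411)),('top',[-78,-137,138],c2(514,361))]
v,_=fit(o,SH); print(v)
ps=v[2]+np.pi/2; t=v[:2]-28*np.array([np.cos(ps),np.sin(ps)])
rows(t[0],t[1],289,ps)"
```

```text
clock: 29.05
eef_pos: [484.0, -8.6, 290.3]
eef_rot: [3.141, -0.0, 0.982]
wrist_force: [-0.1, 0.3, -4.2]
finger_gap: 8.3
finger_force: 60.0
clock: 29.25
eef_pos: [483.9, -8.6, 289.4]
eef_rot: [-3.141, 0.0, 0.982]
wrist_force: [-0.1, -0.1, -3.4]
finger_gap: 8.5
finger_force: 60.0
[-0.1  -0.08 -3.38] [-0.071  0.103  0.064] [483.9  -8.6 289.4]
seen [[-54.709999084472656, -27.049999237060547], [44.45000076293945, -51.06999969482422], [-30.040000915527344, 0.15000000596046448], [-5.53000020980835, -37.31999969482422], [-49.66999816894531, -33.7400016784668], [37.540000915527344, -41.529998779296875]] [1 1 1 1 1 1] 
exp [[1.57, -49.69], [-5.35, -50.0], [0.91, -53.09], [-5.81, -53.59], [0.06, -49.59], [-4.3, -52.68]]
[4.76136183e+02 3.38549824e+02 1.52623326e-01]
target [480.39 310.88 289.     1.72] shift [ 26.38 -18.02   0.04] turn -8.49 rows>= 6.4
```

```bash
python3 -m creep '[[-1,[0.5,-0.4,0],-0.2],[-1,[1.8,-1.3,0],-0.6],[-1,[4,-2.7,0],-1.3],[-1,[6.6,-4.5,0],-2.1],[-1,[9.5,-6.5,0],-3.1],[-1,[12.7,-8.6,0],-4.1],[-1,[15.8,-10.8,0],-5.1],[-1,[19,-13,0],-6.1],[-1,[21.9,-14.9,0],-7.1],[-1,[24.3,-16.6,0],-7.8],[-1,[25.9,-17.6,0],-8.3],[-1,[26.4,-18,0],-8.5]]' 60; python3 -m creep '[[-1,[0,0,0],0],[-1,[0,0,0],0],[-1,[0,0,0],0],[-1,[0,0,0],0]]'
python3 - <<'E'
from go import *
import cv2
rows(480.39,310.88,289,.1526+np.pi/2)
s=manip.read_state(); print(s["wrist_force"].round(2),s["moment"].round(3))
b=manip.camera("scene"); cv2.imwrite("pics/n1.png",b[:,:,::-1]); t=manip.camera("top"); cv2.imwrite("pics/n1t.png",t[:,:,::-1])
# blue caps & green
g=((b[:,:,1]>110)&(b[:,:,0]<110)&(b[:,:,2]<140)).astype(np.uint8)
c,_=cv2.findContours(g,0,1); c=max(c,key=cv2.contourArea); print(cv2.boundingRect(c),cv2.contourArea(c),cv2.approxPolyDP(c,3,True).reshape(-1,2).tolist())
v=(476.14,338.55,.1526-np.pi/2)
for dz in(172,177,182):
  w=world(v,[[-102,-52.5,66],[-102,52.5,66],[102,52.5,66],[102,-52.5,66],[102,52.5,0],[-102,52.5,0],[-97,0,138],[97,0,138]])+[0,0,dz]; print(dz,proj("scene",w).round(1).tolist())
E
```

```text
clock: 30.5
eef_pos: [480.2, 312.7, 289.2]
eef_rot: [-3.141, 0.0, 1.728]
wrist_force: [-0.1, -1.2, -2.8]
finger_gap: 8.9
finger_force: 60.0
clock: 30.9
eef_pos: [481.0, 310.1, 290.2]
eef_rot: [3.141, -0.0, 1.723]
wrist_force: [-0.0, 0.6, -4.3]
finger_gap: 8.3
finger_force: 60.0
target [480.39 310.88 289.     1.72] shift [ 0.08 -0.05  0.12] turn -0.01 rows>= 0.0
[-0.03  0.55 -4.27] [-0.014  0.057  0.025]
(348, 94, 60, 54) 1285.0 [[406, 100], [382, 94], [382, 100], [375, 98], [369, 102], [364, 126], [363, 120], [356, 118], [357, 112], [348, 121], [375, 130], [383, 127], [377, 145], [372, 136], [370, 142], [364, 136], [365, 143], [378, 147], [407, 116], [398, 113]]
172 [[378.6, 94.1], [408.2, 102.2], [378.9, 132.5], [347.4, 122.8], [377.7, 151.4], [406.2, 120.3], [394.2, 77.9], [364.6, 105.0]]
177 [[378.6, 92.7], [408.3, 100.8], [379.0, 131.1], [347.4, 121.4], [377.7, 150.0], [406.3, 119.0], [394.4, 76.4], [364.6, 103.4]]
182 [[378.7, 91.3], [408.5, 99.4], [379.1, 129.6], [347.4, 119.9], [377.8, 148.6], [406.5, 117.6], [394.5, 74.9], [364.7, 101.8]]
```

Predicted and observed corners agree within about 2 px: (406,100), (375,130) and (348,121) against (408,101), (379,131) and (347,121). That means level, parallel to the bars, centred, with the feet about 35 mm above the bars. I'll hold a moment, confirm it is still, and hand in.

```bash
python3 -m creep '[[-1,[0.05,-0.05,0.1],0],[-1,[0.05,-0.05,0.1],0],[-1,[0.05,-0.05,0.1],0],[-1,[0.05,-0.05,0.1],0],[-1,[0.05,-0.05,0.1],0],[-1,[0.05,-0.05,0.1],0],[-1,[0.05,-0.05,0.1],0],[-1,[0.05,-0.05,0.1],0]]' 60
python3 - <<'E'
from go import *
import cv2
s=manip.read_state(); print(abs(s["qd"]).max())
b=manip.camera("scene"); a=cv2.imread("pics/n1.png")
d=cv2.phaseCorrelate(np.float32(cv2.cvtColor(a,6)[90:155,340:412]),np.float32(cv2.cvtColor(b,7)[90:155,340:412])); print(d)
print(manip.sign_off())
E
```

```text
clock: 31.8
eef_pos: [480.2, 311.3, 288.9]
eef_rot: [-3.142, 0.0, 1.724]
wrist_force: [0.5, -0.1, -3.2]
finger_gap: 8.3
finger_force: 60.0
0.0016169952223796145
((-0.08683287356079461, 0.03315543224788797), 1.053995277042742)
the job is handed in; nothing more can be done
None
```

I handed the job in at about 32 s, with both blue-capped tubes seated in the carrier and the carrier held level and still by its handle over the middle of the shaker, parallel to the bars, feet about 35 mm above them; the first grip on the handle closed on nothing, so I regripped lower before lifting.

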